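# Unlock and rock out a shelf post joiner

## Robot

A 6-joint arm with a two-finger parallel gripper is mounted at the origin on the work surface. World frame = base frame: x ahead of the robot, y to its left, z up, the work surface at z = 0. Lengths are in mm, angles in rad, forces in N, time in s.
With the tool pointing down it reaches from about 350 to 1000 mm from the base axis. Payload 7.1 kg.
Tool frame: the origin (TCP) lies at the very end of the fingers, on their centre line; the grasp point (between the pads) lies 19 mm behind it; x points along the fingers, z is the direction in which the jaws open and shut, and the axes are right-handed (so a half turn about x gives the same grasp; the last joint's range is limited). The gripper opens to 85 mm and grips with 20 to 120 N. Pads are 22 mm wide; open, the fingers measure 114 mm over their backs; the gripper's body (76 mm by 85 mm) begins 54 mm behind the grasp point. The pads swing forward as they close: fully open they stand 13 mm farther back than shut.
Start: joints at [1.317, 0.423, 1.63, -0, 1.089, -0.019], TCP at [145.374, 607.841, 231.319] pointing down, gripper open.
Joint ranges: [-3, 3], [-0.9, 2.11], [0.09, 2.58], [-1.31, 4.45], [0.11, 2.69], [-2.54, 2.54]. Speed limits (rad/s): [2.39, 2.39, 3.01, 3.14, 3.14, 3.14].

## Interface

Orientations are given as a unit quaternion [x, y, z, w].
In Python, from plant import r gives the robot as it stands. The module is installed in compiled form; this text tells all that it offers.
- The arm moves only by the tool move_arm, never from a script. Its argument "increments" is one flat list of numbers, 6 for each row, row after row: the shift along the tool's x, y, z in m, then the turn, a rotation vector about the tool's x, y, z in degrees. In form: [tx, ty, tz, rx, ry, rz, tx, ty, tz, rx, ry, rz, ...]. A call has 1 to 12 rows; each row shifts and turns the pose as measured when the row begins, along the tool's axes as they then stand; what a row does not reach is not made up. A row lasts 1/12 s, in which the tool goes at most 41.7 mm and 7.16 degrees, less where a joint would pass 70% of its speed; a pose out of reach is approached as far as the arm can. A call with a gripper value outside its range is refused whole. "gripper" is the opening, from 0 (shut) to 1 (fully open), set as the call begins (left out, the last holds). The fingers move at their own pace and stop on an object; "squeeze" is the grip in N (left out, the last holds). Time passes only in rows, so rows that do not move let the fingers close. It gives the time, the measured TCP pose, the force and the opening at its end, in the units of the state.
- r.get_state(): the state, without advancing time (a new reading comes with each control period).
- r.get_image(name): name is "side" or "top" or "wrist"; returns (picture, depth): 384x512x3 uint8, red, green, blue; 384x512 float32, mm along the optical axis (not along the pixel's ray), 0 where there is no reading.
- r.get_calibration(name): a dict with "fov_y" (degrees; the focal length in pixels is half the picture's height over the tangent of half this angle, whatever the lens; pixels are square), "cx", "cy" (the principal point, pixels), "R" (3x3) and "t" (3): a world point X has camera coordinates R X + t. Camera axes: x right, y down, z forward; pixel columns grow to the right and rows downward; lengths in mm; the calibration is good to about 2 mm. A picture is of the moment at which its call begins: read the wrist's pose just before it. get_calibration takes no time and is no camera call; for the wrist camera it gives the pose at the moment of the call.
- r.sign_off(): hands the job in, once; it reports no verdict.
The state is a dict: "time_s": time; "joint_positions": joint angles; "dq": joint speeds; "joint_torque": joint torques, N m; "tool_pos": TCP position; "tcp_rot": TCP orientation; "wrist_force": force on the tool from outside, world axes, zero at the start; "moment": the same for the moment, N m; "gripper_width": finger opening in mm.
Only numpy, scipy, OpenCV 4.12 (cv2) and the standard library are available. Lean on these libraries where they do the work, as an engineer would, in place of code of your own. Each camera call takes 0.05 s, during which the arm holds its last target. There are 200 camera calls.

## Task

Swing the rack's lever lock back over centre, fully open, off the cross pin of the post joiner; then rock the joiner side to side across its cross pin until both jaws let go of it, and draw it up out of the post. Finish while still holding it in the gripper, upright and still, just clear above its post (a finger's breadth or two), so that it can go straight back; leave everything else on the rack and table where it is.

Things in the scene. Friction and masses are not known exactly. Their poses are not given: they have to be found in the camera images.
- rack: fixed grey steel rack tier, 262 x 422 mm, deck top 110 mm above the table, four 42 mm square posts 155 mm high at its corners; three have flat black caps, the near left one is open. Origin on the table under the open post's axis; x runs from the front rail to the rack's back, y along the front rail (the rack lies to -y of the open post), z up
- post_mouth (a point): centre of the open post's mouth, on its axis at rim height, axes as the rack's. The post is a tube, 37 mm clear inside. The rims of its +y and -y walls have slots, 10 mm wide and 7 mm deep, in which the joiner's cross pin lies; the +x and -x walls carry the grip jaws
- joiner_grip (a point): centre of the upper shank of the black plastic post joiner standing in the open post, 30 mm above the rim when seated, axes as the rack's. The shank is 26 mm (x) by 30 mm (y), 51 mm high, with a 3 mm step on top: grip it across x. The cross pin's axis is 33 mm below this point, the foot's bottom 72 mm below. About 0.16 kg, 99 mm long in all
- joiner: the same joiner; origin on the axis of its steel cross pin (8 mm thick, 62 mm long, along y), 3 mm below the rim when seated: the joiner rocks about this axis towards +x and -x. Below it, along x, the neck is 19 mm wide and the foot 24.6 mm, caught under both jaws: it lifts 6 mm and stops hard. Tilting about the pin by 0.17 rad (its stop is near 0.18) to each side pushes both jaws back; then it lifts out
- jaw_front (a joint): travel (m) of the steel grip jaw in the post's -x wall: 0 gripping the neck, 0.0039 at its stop. The neck pushes it out to -x when the joiner's top tilts to +x (about 2.5 mm at 0.13 rad); stiff, 11 N, stays where pushed. Its 10 mm stud sticks out of the post 21 mm below the rim. The foot passes when each jaw has gone back at least 2.5 mm
- jaw_rear (a joint): travel (m) of the like jaw in the post's +x wall, pushed out to +x when the joiner's top tilts to -x
- lever (a joint): angle (rad) of the lever lock on the front rail: 0 shut (nose on the -y end of the cross pin, handle straight up); grows as the handle swings to -y, away from the post, and the nose rises; stop at 1.65, handle lying level. Sprung over centre at about 0.8: below, it snaps shut; above, it goes on open by itself and stays. Needs about 3 N at the grip
- lever_pivot (a point): pivot of the lever lock, 75 mm from the post's axis towards -y, 11 mm above the rim; axes as the rack's; the lever turns about x. Its nose bar is 12 mm thick and reaches 54 mm from the pivot
- lever_grip (a point): middle of the lever's black round grip, 20 mm thick and 50 mm long, 80 mm from the pivot; the grip's end is 105 mm from the pivot. It moves with the lever; its z axis runs along the handle towards the end
- tin_mid (a point): the closed octagonal silver gift tin on the rack's deck, 80 mm across, 65 mm high; a bystander; the point is on its axis, 32 mm above its underside
- teapot_mid (a point): the glass teapot with steel lid on the rack's deck, body 104 mm across, 106 mm high, 155 mm from spout to handle; a bystander; the point is on its axis, 45 mm above its underside
- saucer_a_mid (a point): the small white ceramic saucer on the rack's deck, 100 mm across, 16 mm high; a bystander; the point is on its axis, 8 mm above its underside
- saucer_b_mid (a point): the small white ceramic saucer on the table, 100 mm across, 16 mm high; a bystander; the point is on its axis, 8 mm above its underside
- cake_stand_mid (a point): the stainless steel cake stand on the table, plate 205 mm across, 102 mm high; a bystander; the point is on its axis, 50 mm above its underside
- lantern_mid (a point): the red plastic lantern on the table, 100 mm across, 187 mm high with its wire handle; a bystander; the point is on its axis, 70 mm above its underside
- mallet_mid (a point): the rubber mallet lying on the table, 260 mm long, head 56 mm thick; a bystander; the point is on its axis, 28 mm above its underside

How it is judged (in metres and radians):
On the way, in this order (a step that is already met when the one before it is completed fails the run):
1. the lever lock is swung fully open while the joiner still sits in its post (value of joint lever above 1.4 rad and z of joiner_grip in the frame of post_mouth below 0.04 m), for 0.2 s.
2. the joiner, still down in its post, has been rocked to both sides so that both jaws are pushed back (value of joint each of jaw_front, jaw_rear above 0.0015 m and z of joiner_grip in the frame of post_mouth below 0.046 m and horizontal distance between joiner_grip and post_mouth below 0.02 m).
At the end, for the whole second after the job is handed in: The lever lock is open (over 1.4 rad); the joiner is held in the fingers (over 1 N) and still (under 0.03 m/s), upright within 0.2 rad, its axis within 30 mm of the post's axis, its foot 4 to 50 mm above the post's rim, not touching the rack (value of joint lever above 1.4 rad and z of joiner_grip in the frame of post_mouth between 0.076 and 0.122 m and horizontal distance between joiner_grip and post_mouth below 0.03 m and angle between joiner_grip's own z axis and vertical below 0.2 rad and linear speed of joiner below 0.03 m/s and contact force between joiner and the fingers above 1 N and contact force between joiner and rack below 0.2 N); the arm keeps its last pose, push and grip.
It fails at once if something standing on the rack is pushed more than 25 mm from its place or tipped over (distance of any of tin_mid, teapot_mid, saucer_a_mid from where it was at the start of the episode above 0.025 m or angle between any of tin_mid, teapot_mid, saucer_a_mid's own z axis and vertical above 0.35 rad).
It fails at once if something standing on the table is pushed more than 25 mm from its place or tipped over (distance of any of saucer_b_mid, cake_stand_mid, lantern_mid, mallet_mid from where it was at the start of the episode above 0.025 m or angle between any of saucer_b_mid, cake_stand_mid, lantern_mid, mallet_mid's own z axis and vertical above 0.35 rad).
It also fails if it takes over 64 s, if anything falls off the work surface, if the arm or the gripper's body presses on something with over 40 N, if the wrist force passes 120 N, or if a joint passes its speed limit or range.

## Working session

There is one attempt and no reset: what is moved stays moved. The work goes in short steps, Python scripts to look and compute and a tool call to move; the robot and the scene stay as the last step left them, time stands still between calls to the robot, and variables do not carry over. Pictures are saved under pics/ and viewed, about 8 in all and at most 12, crops included, and the job is handed in when it is done.

Besides the shell and the picture viewer there is one more tool, called after ">>>" as name(argument=value, ...) on one line, values as JSON. move_arm: Moves the arm, as the interface text tells. Its arguments: {"type":"object","properties":{"increments":{"type":"array"},"gripper":{"type":"number"},"squeeze":{"type":"number"}},"required":["increments"]}

```bash
mkdir -p pics
cat > h.py <<'E'
import numpy as np, cv2
from plant import r
from scipy.spatial.transform import Rotation as Ro
def grab(n):
    c=r.get_calibration(n); p,d=r.get_image(n); return p,d,c
def save(p,f): cv2.imwrite('pics/'+f,p[:,:,::-1])
def K(c): return 192/np.tan(np.radians(c['fov_y'])/2)
def pt(c,u,v,d):
    f=K(c); X=np.array([(u-c['cx'])/f*d,(v-c['cy'])/f*d,d]); return np.array(c['R']).T@(X-np.array(c['t']))
def onz(c,u,v,z):
    f=K(c);R=np.array(c['R']);o=-R.T@np.array(c['t']);q=R.T@np.array([(u-c['cx'])/f,(v-c['cy'])/f,1]);return o+q*(z-o[2])/q[2]
def cloud(c,d):
    v,u=np.mgrid[:384,:512];f=K(c);X=np.stack([(u-c['cx'])/f*d,(v-c['cy'])/f*d,d],-1);return (X-np.array(c['t']))@np.array(c['R'])
E
python3 - <<'E'
from h import *
s=r.get_state();print(s)
for n in('side','top'):
    p,d,c=grab(n);save(p,n+'0.png');np.savez(n+'0.npz',p=p,d=d);print(n,c,(d>0).mean())
E
```

```text
{'time_s': 0.0, 'joint_positions': array([ 1.31697208e+00,  4.23811661e-01,  1.63072120e+00, -2.41869475e-05,
        1.08860615e+00, -1.89990928e-02]), 'dq': array([ 0.00013376, -0.00028277, -0.00045197, -0.00085733,  0.00189197,
        0.00013126]), 'joint_torque': array([-1.39459797e-03, -5.57399976e+01, -2.81738663e+01, -3.52863833e-05,
        7.46835780e-03, -9.81066108e-06]), 'tool_pos': array([145.25953351, 607.30503617, 230.55165485]), 'tcp_rot': array([-0.43832548,  0.5555574 ,  0.43765256,  0.55469541]), 'wrist_force': array([-0.26341337,  0.80294   , -0.75727275]), 'moment': array([ 0.05767266,  0.07324995, -0.02026734]), 'gripper_width': 85.29363494586877}
side {'fov_y': 57.625395047469794, 'cx': 255.92384050179405, 'cy': 193.89698965736338, 'R': array([[-0.98081566, -0.19440487,  0.01440063],
       [-0.12922232,  0.59308741, -0.79470052],
       [ 0.14595282, -0.7813156 , -0.60683087]]), 't': array([ 561.6530611 ,  215.53417657, 1196.05220229])} 0.9959564208984375
top {'fov_y': 49.318765786906006, 'cx': 255.12128939183285, 'cy': 192.94414263152055, 'R': array([[-0.00454819, -0.99985193,  0.01659615],
       [-0.98492621,  0.00160927, -0.17296753],
       [ 0.17291521, -0.01713267, -0.98478769]]), 't': array([  -5.02288025,  568.7137715 , 1689.11817736])} 0.9960835774739584
```

View pics/side0.png

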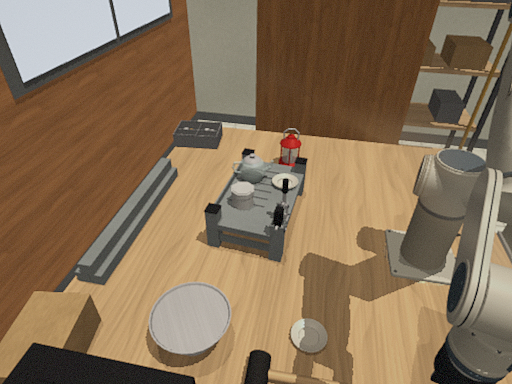

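View pics/top0.png

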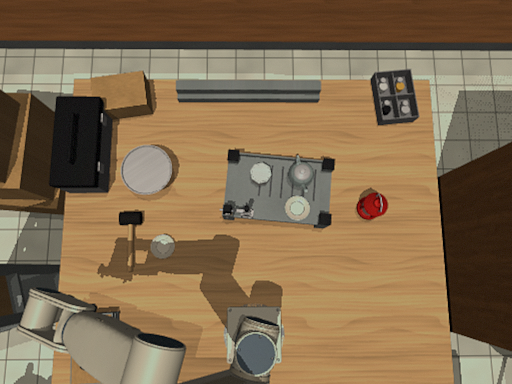

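Side view: the rack is mid-picture with the joiner at about (278,214) and the lever grip at about (285,185). In the top view the caps are at (233,155), (328,164) and (322,221), and the open post is near (228,210), beside the saucer and teapot.

Run:
```python
from h import *
z=np.load('top0.npz');p,d=z['p'],z['d'];c=r.get_calibration('top')
P=cloud(c,d)
reg=np.zeros(d.shape,bool);reg[140:235,215:340]=1
m=reg&(p.max(2)<45)&(P[...,2]>140)
n,l,st,ce=cv2.connectedComponentsWithStats(m.astype(np.uint8))
for i in range(1,n):
    if st[i,4]>5: print('top',st[i],ce[i].round(1),np.median(P[l==i],0).round(0),P[l==i][:,2].max().round(0),onz(c,*ce[i],155).round(1))
z=np.load('side0.npz');p2,d2=z['p'],z['d'];c2=r.get_calibration('side');P2=cloud(c2,d2)
reg=np.zeros(d2.shape,bool);reg[140:260,200:315]=1
m=reg&(p2.max(2)<45)&(P2[...,2]>140)
n,l,st,ce=cv2.connectedComponentsWithStats(m.astype(np.uint8))
for i in range(1,n):
    if st[i,4]>5: print('side',st[i],ce[i].round(1),np.median(P2[l==i],0).round(0),P2[l==i].max(0).round(0),P2[l==i].min(0).round(0))
a=cv2.resize(p[190:235,210:270],None,fx=9,fy=9,interpolation=2);b=cv2.resize(p2[165:265,245:315],None,fx=5,fy=5,interpolation=2)
o=np.zeros((505,540+350+0,3),np.uint8);o[:405,:540]=a;o[:500,540:890]=b;save(cv2.resize(o,(800,454)),'crop1.png')
```

```text
top [228 150  11  11 116] [233.2 155. ] [701.  82. 161.] 1762.0 [702.9  81.3 155. ]
top [323 158  11  12 116] [328.2 164. ] [ 665. -294.  160.] 1762.0 [ 666.2 -295.   155. ]
top [223 205   9   8  64] [227.2 208.5] [483. 101. 210.] 218.0 [489.4 103.3 155. ]
top [243 205   6   7  27] [246.1 208. ] [476.  30. 269.] 276.0 [491.   30.4 155. ]
top [319 213  12  12 122] [324.9 218.6] [ 447. -274.  161.] 170.0 [ 449.1 -274.5  155. ]
side [242 149  12   6  48] [247.4 151.5] [ 669. -292.  162.] [ 688. -274.  167.] [ 647. -313.  151.]
side [296 158  11   7  60] [300.8 160.7] [ 448. -268.  163.] [ 467. -250.  167.] [ 429. -292.  149.]
side [281 179   7  15  73] [284.8 185.8] [478.  35. 251.] [489.  39. 274.] [470.  25. 220.]
side [205 204  16  10 112] [212.6 208.3] [702.  84. 162.] [723. 916. 889.] [404.  62. 154.]
side [273 205  11  22 160] [278.1 215.8] [484. 114. 192.] [499. 119. 216.] [473.  27. 143.]
```

View pics/crop1.png

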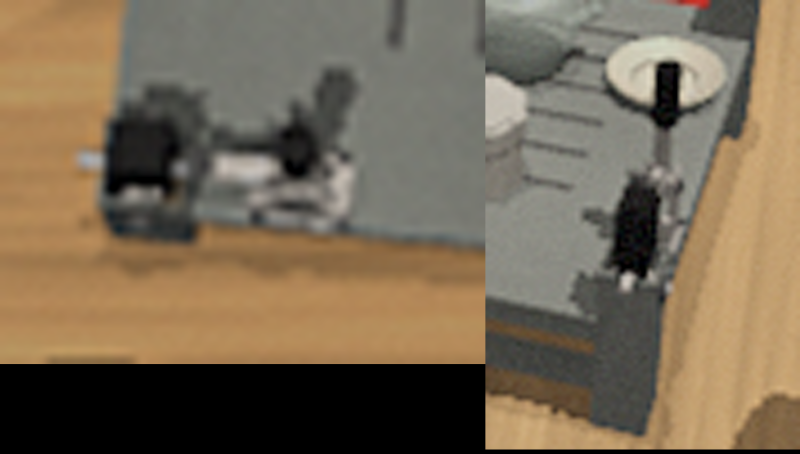

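The caps at (702,81), (666,-295) and (448,-272) put the open post at about (484,104) with yaw about -0.10. This agrees with the joiner (484,101) and the lever (478,35), and the sides come out at 220 and 378 mm as given. Next I plan the approach to the +y side of the lever grip.

```bash
cat >> h.py <<'E'
YAW=-0.098
def plan(target=None,tilt=0,yaw=YAW):
    s=r.get_state();q=Ro.from_quat(s['tcp_rot']);A=q.as_matrix()
    print('t',round(s['time_s'],2),'tcp',s['tool_pos'].round(1),'F',s['wrist_force'].round(1),'M',s['moment'].round(2),'w',round(s['gripper_width'],1),'j',s['joint_positions'].round(2))
    rx=np.array([np.cos(yaw),np.sin(yaw),0]);best=None
    for sg in(1,-1):
        x=np.array([0,0,-1.]);z=sg*rx;y=np.cross(z,x)
        D=Ro.from_rotvec(tilt*np.array([-rx[1],rx[0],0]))*Ro.from_matrix(np.stack([x,y,z],1))
        v=(q.inv()*D).as_rotvec(degrees=True)
        if best is None or np.linalg.norm(v)<np.linalg.norm(best[0]): best=(v,D.as_matrix(),sg)
    print('turn deg',best[0].round(2),'sg',best[2]);print('axes now x,y,z',A.T.round(2).tolist())
    if target is not None:
        d=np.array(target)-s['tool_pos'];print('shift now mm',(A.T@d).round(1),'after turn',(best[1].T@d).round(1))
E
python3 -c "
from h import *
plan([478,68,300])"
```

```text
t 0.1 tcp [145.3 607.4 230.6] F [-0.  -0.  -0.4] M [-0.   -0.02  0.  ] w 85.3 j [ 1.32  0.42  1.63 -0.    1.09 -0.02]
turn deg [ 8.216e+01 -6.000e-02  6.000e-02] sg 1
axes now x,y,z [[-0.0, -0.0, -1.0], [-0.97, 0.23, 0.0], [0.23, 0.97, -0.0]]
shift now mm [ -68.8 -449.1 -447.3] after turn [ -69.4 -504.2  383.9]
```

>>> move_arm(increments=[-0.006,0,0,6.9,0,0,-0.006,0,0,6.9,0,0,-0.006,0,0,6.9,0,0,-0.006,0,0,6.9,0,0,-0.006,0,0,6.9,0,0,-0.006,0,0,6.9,0,0,-0.006,0,0,6.9,0,0,-0.006,0,0,6.9,0,0,-0.006,0,0,6.9,0,0,-0.006,0,0,6.9,0,0,-0.006,0,0,6.9,0,0,-0.006,0,0,6.9,0,0], gripper=0)

```text
time_s: 1.1
tool_pos: [144.1, 603.0, 297.7]
tcp_rot: [0.051, 0.706, -0.063, 0.704]
wrist_force: [-0.1, 0.4, -0.6]
gripper_width: -0.1
```

>>> move_arm(increments=[0,-0.03,0.023,0,0,0,0,-0.03,0.023,0,0,0,0,-0.03,0.023,0,0,0,0,-0.03,0.023,0,0,0,0,-0.03,0.023,0,0,0,0,-0.03,0.023,0,0,0,0,-0.03,0.023,0,0,0,0,-0.03,0.023,0,0,0,0,-0.03,0.023,0,0,0,0,-0.03,0.023,0,0,0,0,-0.03,0.023,0,0,0,0,0,0,0,0,0])

```text
time_s: 2.1
tool_pos: [342.6, 220.2, 299.8]
tcp_rot: [0.051, 0.706, -0.064, 0.703]
wrist_force: [0.9, 0.4, -0.6]
gripper_width: 0.3
```

```bash
python3 -c "
from h import *
plan([478,68,300])"
```

```text
t 2.1 tcp [342.6 220.2 299.8] F [ 0.9  0.4 -0.6] M [ 0.05  0.03 -0.02] w 0.3 j [ 0.55  0.01  2.   -0.01  1.15  0.72]
turn deg [-3.7  -0.17  1.07] sg 1
axes now x,y,z [[-0.01, -0.02, -1.0], [0.16, 0.99, -0.02], [0.99, -0.16, -0.0]]
shift now mm [   1.8 -128.3  158.3] after turn [  -0.2 -138.2  149.7]
```

>>> move_arm(increments=[0,-0.02,0.026,-0.7,0,0.2,0,-0.02,0.026,-0.7,0,0.2,0,-0.02,0.026,-0.7,0,0.2,0,-0.02,0.026,-0.7,0,0.2,0,-0.02,0.026,-0.7,0,0.2,0,-0.02,0.02,0,0,0,0,0,0,0,0,0])

```text
time_s: 2.68
tool_pos: [479.8, 73.3, 299.6]
tcp_rot: [0.035, 0.707, -0.035, 0.705]
wrist_force: [0.3, -0.7, -0.3]
gripper_width: 0.2
```

Run:
```python
from h import *
plan([478,68,238])
p,d,c=grab('wrist');save(p,'w1.png');np.savez('w1.npz',p=p,d=d);np.save('w1c.npy',c,allow_pickle=True)
```

```text
t 2.68 tcp [479.8  73.3 299.6] F [ 0.3 -0.7 -0.3] M [0.05 0.01 0.01] w 0.2 j [0.13 0.14 1.86 0.   1.15 0.23]
turn deg [-0.07 -0.19 -0.02] sg 1
axes now x,y,z [[-0.0, 0.0, -1.0], [0.1, 1.0, 0.0], [1.0, -0.1, -0.0]]
shift now mm [61.6 -5.5 -1. ] after turn [61.6 -5.4 -1.2]
```

View pics/w1.png

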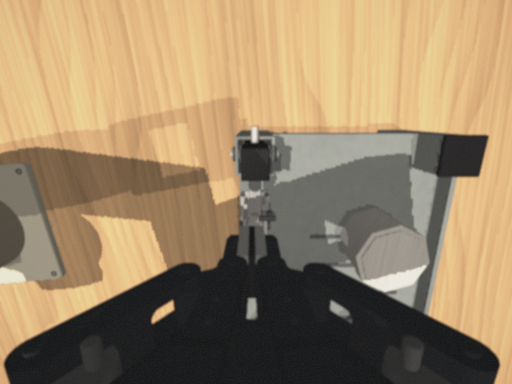

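The wrist view (up = +y, right = +x) shows the joiner top at (257,160), the jaw studs at x=235 and 280, and the fingers just to the +y side of the lever. I'll refine the joiner's position from this picture.

Run:
```python
from h import *
z=np.load('w1.npz');p,d=z['p'],z['d'];c=np.load('w1c.npy',allow_pickle=True).item();P=cloud(c,d)
w=np.zeros(d.shape,bool);w[135:185,232:285]=1
m=w&(p.max(2)<40)&(d>0);m&=P[...,2]>203
q=P[m];print(m.sum(),np.percentile(q,[2,50,98],axis=0).round(1))
(cu,cv),sz,a=cv2.minAreaRect(np.argwhere(m)[:,::-1].astype(np.float32));print(cu,cv,sz,a,onz(c,cu,cv,213.5).round(1))
print(onz(c,235,153,134),onz(c,280,153,134))
k=(P[...,2]>140)&(P[...,2]<165)&(p.max(2)<90); k[:120]=0;k[190:]=0;k[:,:400]=0
q=P[k];print('cap',k.sum(),np.median(q,0).round(1),q.min(0).round(),q.max(0).round())
```

```text
44 [[475.6  90.  207.7]
 [485.3 116.6 209.2]
 [496.1 117.9 212.6]]
262.0740661621094 156.39187622070312 (39.82461166381836, 19.460325241088867) 51.11550521850586 [491.5 108.7 213.5]
[462.36505286 104.26239242 134.        ] [514.244131    99.07873488 134.        ]
cap 2123 [696.   82.  161.7] [678.  58. 140.] [726. 105. 164.]
```

>>> move_arm(increments=[0.02,-0.002,0,0,0,0,0.02,-0.002,0,0,0,0,0.02,-0.001,0,0,0,0,0,0,0,0,0,0])

```text
time_s: 3.07
tool_pos: [476.2, 71.5, 237.8]
tcp_rot: [0.037, 0.708, -0.035, 0.705]
wrist_force: [-1.1, -0.1, -0.5]
gripper_width: 0.2
```

>>> move_arm(increments=[0,-0.01,0,0,0,0,0,-0.01,0,0,0,0,0.001,-0.01,0,0,0,0,0.002,-0.01,0,0,0,0,0.002,-0.01,0,0,0,0,0.002,-0.01,0,0,0,0,0.002,-0.01,0,0,0,0,0.002,-0.01,0,0,0,0,0.002,-0.01,0,0,0,0,0.002,-0.01,0,0,0,0])

```text
time_s: 3.9
tool_pos: [465.3, -34.4, 225.9]
tcp_rot: [0.036, 0.706, -0.033, 0.706]
wrist_force: [-0.9, 0.1, -0.1]
gripper_width: -0.0
```

>>> move_arm(increments=[0.002,-0.01,0,0,0,0,0.002,-0.01,0,0,0,0,0,-0.01,0,0,0,0,0,-0.01,0,0,0,0])

```text
time_s: 4.23
tool_pos: [460.5, -79.6, 220.3]
tcp_rot: [0.036, 0.707, -0.033, 0.706]
wrist_force: [0.6, -0.0, -0.3]
gripper_width: -0.1
```

Run:
```python
from h import *
plan([485.5,103.5,260])
p,d,c=grab('side');save(cv2.resize(p[140:270,220:330],None,fx=4,fy=4,interpolation=2),'s2.png')
```

```text
t 4.23 tcp [460.5 -79.6 220.3] F [ 0.6 -0.  -0.3] M [ 0.03  0.02 -0.05] w -0.1 j [-0.2   0.21  1.98  0.    0.96 -0.1 ]
turn deg [-0.02 -0.07 -0.21] sg 1
axes now x,y,z [[-0.0, 0.0, -1.0], [0.1, 1.0, 0.0], [1.0, -0.1, -0.0]]
shift now mm [-39.  184.9   6.9] after turn [-39.7 184.7   7. ]
```

View pics/s2.png

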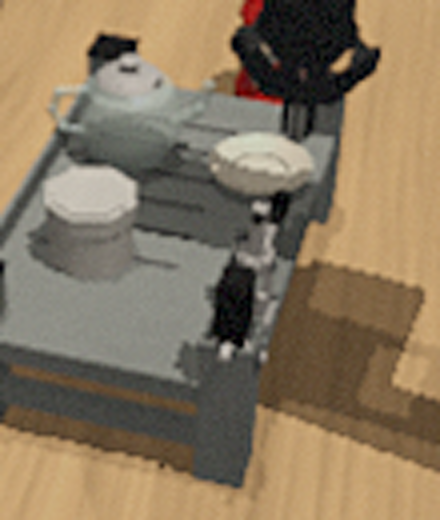

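The lever handle now lies level, with the black grip at crop (275,205), so it is open. Next I go back over the joiner with the gripper open.

>>> move_arm(increments=[-0.025,0,0,0,0,0,-0.02,0.02,0.001,0,0,0,0,0.03,0.001,0,0,0,0,0.03,0.001,0,0,0,0,0.03,0.001,0,0,0,0,0.03,0.001,0,0,0,0,0.02,0.001,0,0,0,0,0.006,0.001,0,0,0,0,0,0,0,0,0,0,0,0,0,0,0], gripper=1)

```text
time_s: 5.12
tool_pos: [486.5, 86.3, 269.2]
tcp_rot: [0.039, 0.706, -0.036, 0.707]
wrist_force: [0.1, -0.2, 0.2]
gripper_width: 85.6
```

Run:
```python
from h import *
plan([485.5,103.5,166])
p,d,c=grab('wrist');save(p,'w2.png');np.savez('w2.npz',p=p,d=d);np.save('w2c.npy',c,allow_pickle=True)
P=cloud(c,d);m=(P[...,2]>200)&(P[...,2]<217)&(d>0)&(P[...,1]>60)&(np.hypot(P[...,0]-485,P[...,1]-103)<35)
q=P[m];print(m.sum(),np.percentile(q,[2,50,98],axis=0).round(1))
p,d,c=grab('top');P=cloud(c,d);m=(P[...,2]>140)&(np.abs(P[...,0]-470)<25)&(P[...,1]<60)&(P[...,1]>-120)
q=P[m];print('lever',m.sum(),q.min(0).round(),q.max(0).round())
```

```text
t 5.12 tcp [486.5  86.3 269.2] F [ 0.1 -0.2  0.2] M [ 0.05 -0.05 -0.02] w 85.6 j [0.15 0.18 1.88 0.   1.08 0.25]
turn deg [-0.39  0.08 -0.25] sg 1
axes now x,y,z [[0.0, 0.0, -1.0], [0.1, 0.99, 0.0], [0.99, -0.1, 0.0]]
shift now mm [103.3  16.5  -3. ] after turn [103.2  17.   -2.7]
1274 [[472.2  88.7 203.6]
 [485.1 104.3 212.8]
 [497.6 117.6 214.3]]
lever 360 [445. -77. 140.] [495.  60. 647.]
```

View pics/w2.png

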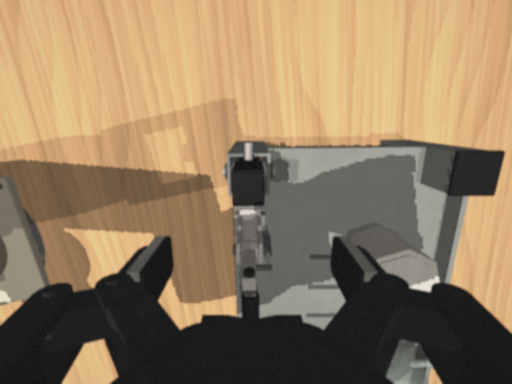

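The joiner's top centre is at (485,103.5), which matches the estimate. The lever end is at y≈-77, which means fully open. Descending.

>>> move_arm(increments=[0,0.009,-0.002,-0.4,0,-0.2,0,0.008,-0.001,0,0,0,0,0,0,0,0,0,0.02,0,0,0,0,0,0.02,0,0,0,0,0,0.02,0,0,0,0,0,0.02,0,0,0,0,0,0,0,0,0,0,0])

```text
time_s: 5.88
tool_pos: [486.8, 101.6, 188.6]
tcp_rot: [0.037, 0.704, -0.036, 0.709]
wrist_force: [-1.6, -0.4, 0.2]
gripper_width: 85.6
```

```bash
python3 -c "
from h import *
plan([485.2,103.5,166])"
```

```text
t 5.88 tcp [486.8 101.6 188.6] F [-1.6 -0.4  0.2] M [-0.09 -0.03  0.03] w 85.6 j [ 0.18  0.29  1.95 -0.    0.89  0.29]
turn deg [-0.32  0.39 -0.08] sg 1
axes now x,y,z [[0.01, 0.0, -1.0], [0.1, 0.99, 0.0], [0.99, -0.1, 0.01]]
shift now mm [22.6  1.7 -2. ] after turn [22.6  1.7 -1.8]
```

>>> move_arm(increments=[0.008,0.001,-0.001,-0.3,0.4,0,0.008,0.001,-0.001,0,0,0,0.006,0,0,0,0,0,0,0,0,0,0,0,0,0,0,0,0,0])

```text
time_s: 6.3
tool_pos: [486.2, 104.1, 166.7]
tcp_rot: [0.035, 0.706, -0.034, 0.707]
wrist_force: [-0.2, 0.2, -0.0]
gripper_width: 85.3
```

>>> move_arm(increments=[0,0,0,0,0,0,0,0,0,0,0,0,0,0,0,0,0,0,0,0,0,0,0,0,0,0,0,0,0,0,0,0,0,0,0,0,0,0,0,0,0,0,0,0,0,0,0,0], gripper=0, squeeze=70)

```text
time_s: 6.97
tool_pos: [487.2, 104.3, 169.0]
tcp_rot: [0.035, 0.705, -0.034, 0.708]
wrist_force: [-0.2, 0.4, -0.1]
gripper_width: 25.8
```

```bash
python3 -c "
from h import *
plan([485.2,103.5,166])"
```

```text
t 6.97 tcp [487.2 104.3 169. ] F [-0.2  0.4 -0.1] M [-0.01 -0.02 -0.02] w 25.8 j [0.19 0.33 1.96 0.   0.85 0.28]
turn deg [ 0.    0.23 -0.15] sg 1
axes now x,y,z [[0.0, 0.0, -1.0], [0.1, 1.0, 0.0], [1.0, -0.1, 0.0]]
shift now mm [ 3.  -1.  -1.9] after turn [ 3.  -1.  -1.9]
```

>>> move_arm(increments=[0,0,0.0006,0,2,0,0,0,0.0006,0,2,0,0,0,0.0006,0,2,0,0,0,0.0006,0,2,0,0,0,0,0,0,0])

```text
time_s: 7.38
tool_pos: [490.3, 104.1, 168.7]
tcp_rot: [0.037, 0.753, -0.031, 0.656]
wrist_force: [-2.7, 0.8, 5.5]
gripper_width: 25.2
```

```bash
python3 -c "
from h import *
plan([487.2,104.3,169])"
```

```text
t 7.38 tcp [490.3 104.1 168.7] F [-2.7  0.8  5.5] M [0.09 0.44 0.04] w 25.2 j [0.16 0.39 1.87 0.04 1.02 0.23]
turn deg [ 0.1  -7.92 -0.17] sg 1
axes now x,y,z [[-0.14, 0.02, -0.99], [0.1, 1.0, 0.0], [0.99, -0.1, -0.14]]
shift now mm [ 0.1 -0.1 -3.1] after turn [-0.3 -0.1 -3.1]
```

>>> move_arm(increments=[0,0,0.0003,0,1.2,0,0,0,0.0002,0,0.8,0,0,0,0,0,0,0])

```text
time_s: 7.63
tool_pos: [490.9, 104.0, 168.4]
tcp_rot: [0.038, 0.764, -0.03, 0.643]
wrist_force: [-1.8, 0.4, 1.6]
gripper_width: 25.7
```

```bash
python3 -c "
from h import *
plan([487.2,104.3,169])"
```

```text
t 7.63 tcp [490.9 104.  168.4] F [-1.8  0.4  1.6] M [-0.07 -0.02 -0.01] w 25.7 j [0.16 0.41 1.84 0.05 1.06 0.22]
turn deg [ 0.09 -9.87 -0.16] sg 1
axes now x,y,z [[-0.17, 0.02, -0.99], [0.1, 1.0, 0.0], [0.98, -0.09, -0.17]]
shift now mm [ 0.1 -0.1 -3.7] after turn [-0.6 -0.1 -3.7]
```

>>> move_arm(increments=[0,0,-0.0007,0,-2,0,0,0,-0.0007,0,-2,0,0,0,-0.0007,0,-2,0,0,0,-0.0007,0,-2,0,0,0,-0.0007,0,-2,0,0,0,-0.0006,0,-2,0,0,0,-0.0006,0,-2,0,0,0,-0.0006,0,-2,0,0,0,-0.0006,0,-2,0,0,0,0,0,0,0])

```text
time_s: 8.47
tool_pos: [481.8, 104.9, 168.9]
tcp_rot: [0.033, 0.647, -0.035, 0.761]
wrist_force: [5.4, -1.0, -9.6]
gripper_width: 25.4
```

```bash
python3 -c "
from h import *
plan([487.2,104.3,169])"
```

```text
t 8.47 tcp [481.8 104.9 168.9] F [ 5.4 -1.  -9.6] M [-0.31 -0.35  0.01] w 25.4 j [ 0.22  0.27  2.06 -0.07  0.66  0.37]
turn deg [ 0.1   9.28 -0.26] sg 1
axes now x,y,z [[0.16, -0.01, -0.99], [0.1, 1.0, 0.0], [0.98, -0.1, 0.16]]
shift now mm [ 0.8 -0.1  5.4] after turn [-0.1 -0.   5.4]
```

>>> move_arm(increments=[0,0,0.0003,0,-0.6,0,0,0,0,0,0,0])

```text
time_s: 8.63
tool_pos: [481.6, 104.8, 168.8]
tcp_rot: [0.032, 0.642, -0.035, 0.765]
wrist_force: [4.1, -1.0, -4.6]
gripper_width: 25.1
```

>>> move_arm(increments=[0,0,0.0005,0,2,0,0,0,0.0005,0,2,0,0,0,0.0005,0,2,0,0,0,0.0005,0,2,0,0,0,0.0005,0,1.5,0,0,0,0,0,0,0])

```text
time_s: 9.13
tool_pos: [486.6, 105.2, 170.4]
tcp_rot: [0.036, 0.704, -0.031, 0.708]
wrist_force: [0.6, 0.3, -2.9]
gripper_width: 25.1
```

Run:
```python
from h import *
plan([486.3,104.3,169])
p,d,c=grab('wrist');P=cloud(c,d);save(cv2.resize(p[110:240,180:330],None,fx=4,fy=4,interpolation=2),'w3.png')
```

```text
t 9.13 tcp [486.6 105.2 170.4] F [ 0.6  0.3 -2.9] M [ 0.01 -0.01  0.01] w 25.1 j [0.19 0.32 1.96 0.01 0.85 0.28]
turn deg [ 0.19  0.3  -0.4 ] sg 1
axes now x,y,z [[0.01, 0.01, -1.0], [0.09, 1.0, 0.01], [1.0, -0.09, 0.01]]
shift now mm [ 1.4 -0.9 -0.2] after turn [ 1.4 -0.9 -0.2]
```

View pics/w3.png

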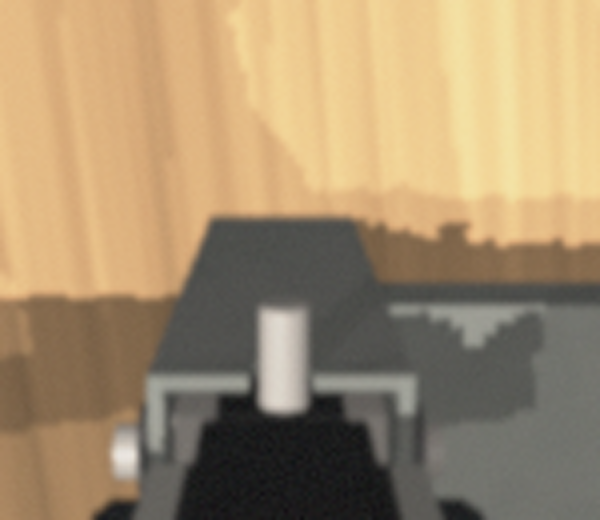

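The joiner is upright in the fingers with its pin in the slot. The left (front) stud sticks out; the rear one is in shadow. A gentle lift will show whether both jaws have let go.

>>> move_arm(increments=[-0.0015,0,0,0,0,0,-0.0015,0,0,0,0,0,-0.0015,0,0,0,0,0,-0.0015,0,0,0,0,0,-0.0015,0,0,0,0,0,-0.0015,0,0,0,0,0])

```text
time_s: 9.68
tool_pos: [483.7, 104.8, 176.3]
tcp_rot: [0.035, 0.704, -0.031, 0.709]
wrist_force: [7.8, 0.9, -28.6]
gripper_width: 25.2
```

It stopped at 6 mm with 28 N, so at least one jaw still holds. I'll lower it again and rock to the stops.

>>> move_arm(increments=[0.002,0,0.0005,0,0,0,0.002,0,0.001,0,0,0,0.002,0,0.001,0,0,0,0.001,0,0,0,0,0,0,0,0,0,0,0])

```text
time_s: 10.1
tool_pos: [486.2, 104.7, 169.5]
tcp_rot: [0.035, 0.704, -0.031, 0.709]
wrist_force: [0.1, 0.7, -1.1]
gripper_width: 25.4
```

Run:
```python
from h import *
plan([486.4,104.3,169])
p,d,c=grab('side');z=p[190:250,250:310];save(cv2.resize(z,None,fx=9,fy=9,interpolation=2),'s3.png')
```

```text
t 10.1 tcp [486.2 104.7 169.5] F [ 0.1  0.7 -1.1] M [-0.05  0.04  0.01] w 25.4 j [0.19 0.32 1.96 0.01 0.85 0.28]
turn deg [ 0.23  0.35 -0.34] sg 1
axes now x,y,z [[0.01, 0.01, -1.0], [0.09, 1.0, 0.01], [1.0, -0.09, 0.01]]
shift now mm [ 0.5 -0.4  0.2] after turn [ 0.5 -0.4  0.2]
```

View pics/s3.png

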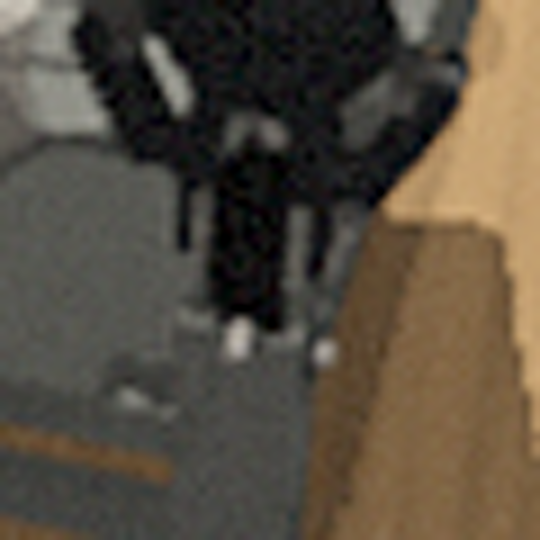

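The pin drifted 1–2 mm in x in the direction of tilt, which takes away from the push on the jaw. I'll rock with less translation so the pivot stays put.

>>> move_arm(increments=[0,0,-0.0002,0,-2,0,0,0,-0.0002,0,-2,0,0,0,-0.0002,0,-2,0,0,0,-0.0002,0,-2,0,0,0,-0.0002,0,-1.2,0,0,0,0,0,0,0])

```text
time_s: 10.65
tool_pos: [481.4, 105.2, 169.1]
tcp_rot: [0.033, 0.646, -0.035, 0.762]
wrist_force: [5.4, -2.0, -9.9]
gripper_width: 24.9
```

```bash
python3 -c "
from h import *
plan([483.5,104.7,169])"
```

```text
t 10.65 tcp [481.4 105.2 169.1] F [ 5.4 -2.  -9.9] M [-0.26 -0.45  0.06] w 24.9 j [ 0.22  0.26  2.07 -0.07  0.65  0.37]
turn deg [ 0.11  9.45 -0.35] sg 1
axes now x,y,z [[0.16, -0.01, -0.99], [0.1, 1.0, 0.01], [0.98, -0.1, 0.16]]
shift now mm [ 0.4 -0.3  2.1] after turn [ 0.1 -0.2  2.1]
```

>>> move_arm(increments=[0.0005,0,0.0012,0,-0.3,0,0.0005,0,0.0012,0,-0.3,0,0,0,0.001,0,-0.3,0,0,0,0,0,0,0])

```text
time_s: 10.98
tool_pos: [481.4, 105.1, 169.0]
tcp_rot: [0.033, 0.643, -0.035, 0.764]
wrist_force: [2.6, 0.1, -6.7]
gripper_width: 25.5
```

```bash
python3 -c "
from h import *
plan([483.5,104.7,169])"
```

```text
t 10.98 tcp [481.4 105.1 169. ] F [ 2.6  0.1 -6.7] M [-0.   -0.04  0.09] w 25.5 j [ 0.22  0.26  2.07 -0.08  0.65  0.38]
turn deg [ 0.03  9.86 -0.31] sg 1
axes now x,y,z [[0.17, -0.01, -0.99], [0.1, 1.0, 0.01], [0.98, -0.1, 0.17]]
shift now mm [ 0.3 -0.2  2.1] after turn [-0.  -0.2  2.1]
```

>>> move_arm(increments=[0.001,0,0.003,0,-0.5,0,0.001,0,0.003,0,-0.5,0,0.001,0,0.003,0,-0.5,0])

```text
time_s: 11.23
tool_pos: [482.2, 104.9, 168.2]
tcp_rot: [0.034, 0.64, -0.038, 0.766]
wrist_force: [-21.9, 6.1, 28.5]
gripper_width: 25.4
```

```bash
python3 -c "
from h import *
plan([483.5,104.7,169])"
```

```text
t 11.23 tcp [482.2 104.9 168.2] F [-21.9   6.1  28.5] M [1.16 3.59 0.1 ] w 25.4 j [ 0.22  0.26  2.07 -0.09  0.64  0.39]
turn deg [-0.22 10.24 -0.22] sg 1
axes now x,y,z [[0.18, -0.01, -0.98], [0.1, 0.99, 0.0], [0.98, -0.1, 0.18]]
shift now mm [-0.6 -0.   1.4] after turn [-0.8 -0.   1.3]
```

At 10.2° it meets the hard stop, so the rear side is fully rocked. Now the other side the same way.

>>> move_arm(increments=[0,0,0.0005,0,2,0,0,0,0.0005,0,2,0,0,0,0.0005,0,2,0,0,0,0.0005,0,2,0,0,0,0.0005,0,2,0,0,0,0.0003,0,2,0,0,0,0.0003,0,2,0,0,0,0.0003,0,2,0,0,0,0.0003,0,2,0,0,0,0,0,1,0])

```text
time_s: 12.07
tool_pos: [490.3, 105.1, 171.8]
tcp_rot: [0.04, 0.76, -0.029, 0.647]
wrist_force: [-0.9, 1.7, -2.4]
gripper_width: 25.0
```

>>> move_arm(increments=[0.001,0,-0.003,0,0.5,0,0.001,0,-0.003,0,0.5,0,0.001,0,-0.003,0,0.5,0])

```text
time_s: 12.32
tool_pos: [490.0, 105.2, 171.6]
tcp_rot: [0.041, 0.763, -0.029, 0.645]
wrist_force: [6.9, -2.4, -4.5]
gripper_width: 25.7
```

```bash
python3 -c "
from h import *
plan([489,104.7,169])"
```

```text
t 12.32 tcp [490.  105.2 171.6] F [ 6.9 -2.4 -4.5] M [-0.52 -1.84  0.08] w 25.7 j [0.16 0.4  1.85 0.06 1.06 0.22]
turn deg [-0.01 -9.64 -0.5 ] sg 1
axes now x,y,z [[-0.17, 0.03, -0.99], [0.1, 1.0, 0.01], [0.98, -0.1, -0.17]]
shift now mm [ 2.8 -0.7 -0.5] after turn [ 2.6 -0.6 -1. ]
```

>>> move_arm(increments=[0.003,0,0,0,0,0,0.003,0,-0.002,0,0.5,0,0.003,0,-0.003,0,0.7,0,0.002,0,-0.003,0,0.7,0])

```text
time_s: 12.65
tool_pos: [490.1, 105.5, 168.5]
tcp_rot: [0.04, 0.766, -0.027, 0.641]
wrist_force: [6.3, -3.5, 1.7]
gripper_width: 25.4
```

```bash
python3 -c "
from h import *
plan([489,104.7,169])"
```

```text
t 12.65 tcp [490.1 105.5 168.5] F [ 6.3 -3.5  1.7] M [-0.77 -1.41  0.15] w 25.4 j [0.16 0.41 1.84 0.06 1.06 0.22]
turn deg [  0.1  -10.19  -0.57] sg 1
axes now x,y,z [[-0.18, 0.03, -0.98], [0.1, 1.0, 0.01], [0.98, -0.09, -0.18]]
shift now mm [-0.3 -0.9 -1.1] after turn [-0.5 -0.9 -1.1]
```

>>> move_arm(increments=[0,0,-0.0005,0,-2,0,0,0,-0.0005,0,-2,0,0,0,-0.0005,0,-2,0,0,0,-0.0005,0,-2,0,0,0,-0.0005,0,-2,0,0,0,0,0,0,0.4])

```text
time_s: 13.15
tool_pos: [485.4, 105.9, 169.4]
tcp_rot: [0.041, 0.705, -0.028, 0.707]
wrist_force: [-1.4, -0.4, 1.7]
gripper_width: 25.3
```

>>> move_arm(increments=[-0.0015,0,0,0,0,0,-0.0015,0,0,0,0,0,-0.0015,0,0,0,0,0,-0.0015,0,0,0,0,0,-0.0015,0,0,0,0,0])

```text
time_s: 13.57
tool_pos: [484.7, 105.5, 176.1]
tcp_rot: [0.041, 0.706, -0.028, 0.706]
wrist_force: [3.7, 1.1, -22.8]
gripper_width: 25.3
```

```bash
python3 -c "
from h import *
plan([486,104.3,179])"
```

```text
t 13.57 tcp [484.7 105.5 176.1] F [  3.7   1.1 -22.8] M [ 0.27 -1.03  0.  ] w 25.3 j [0.18 0.31 1.96 0.02 0.87 0.26]
turn deg [ 0.   -0.09 -1.04] sg 1
axes now x,y,z [[0.0, 0.02, -1.0], [0.1, 1.0, 0.02], [1.0, -0.1, -0.0]]
shift now mm [-2.9 -1.   1.4] after turn [-2.9 -1.1  1.4]
```

Blocked again, and the side force points to the front (-x) edge of the foot. I'll relax slightly, shift +x and retry.

>>> move_arm(increments=[0.002,0,0.001,0,0,-1,0.001,0,0.002,0,0,0,-0.0015,0,0.001,0,0,0,-0.002,0,0.001,0,0,0,-0.002,0,0.0005,0,0,0,-0.002,0,0.0005,0,0,0])

```text
time_s: 14.07
tool_pos: [488.7, 104.5, 176.4]
tcp_rot: [0.034, 0.71, -0.036, 0.703]
wrist_force: [7.4, 2.6, -34.2]
gripper_width: 25.2
```

```bash
python3 -c "
from h import *
plan([486,104.3,179])"
```

```text
t 14.07 tcp [488.7 104.5 176.4] F [  7.4   2.6 -34.2] M [ 0.66 -1.51  0.01] w 25.2 j [ 0.19  0.32  1.94 -0.    0.89  0.29]
turn deg [-0.01 -0.53  0.18] sg 1
axes now x,y,z [[-0.01, -0.0, -1.0], [0.1, 1.0, -0.0], [1.0, -0.1, -0.01]]
shift now mm [-2.6 -0.5 -2.7] after turn [-2.6 -0.5 -2.7]
```

>>> move_arm(increments=[0.002,0,-0.001,0,0,0,0.002,0,-0.001,0,0,0,0.002,0,-0.001,0,0,0,0.002,0,0,0,0,0,0,0,0,0,0,0])

```text
time_s: 14.48
tool_pos: [486.8, 104.9, 169.3]
tcp_rot: [0.034, 0.709, -0.035, 0.704]
wrist_force: [-0.6, -0.1, -1.9]
gripper_width: 25.3
```

```bash
cat > studs.py <<'E'
from h import *
import sys
plan([486,104.3,169])
p,d,c=grab('wrist');P=cloud(c,d);f=sys.argv[1]
R=np.stack([np.array([np.cos(YAW),np.sin(YAW)]),np.array([-np.sin(YAW),np.cos(YAW)])])
L=(P[...,:2]-[485.3,103.5])@R.T
rim=(np.abs(P[...,2]-155)<2.5)&(np.abs(L[...,0])<26)&(np.abs(L[...,1])<26)
print('rim x',np.percentile(L[rim][:,0],[1,99]).round(1),'y max',np.percentile(L[rim][:,1],99).round(1),rim.sum())
for sg in(-1,1):
    m=(np.abs(P[...,2]-134)<9)&(sg*L[...,0]>22.0)&(sg*L[...,0]<45)&(np.abs(L[...,1])<10)
    q=L[m];zz=P[...,2][m]
    if m.sum(): print(sg,m.sum(),'x',np.percentile(sg*q[:,0],[2,50,90,98]).round(1),'y',np.percentile(q[:,1],[5,95]).round(1),'z',np.percentile(zz,[5,95]).round(0))
g=(255*(p/255.)**.6).astype(np.uint8)[180:240,205:305];save(cv2.resize(g,None,fx=8,fy=8,interpolation=2),f)
E
python3 studs.py w4.png
```

```text
t 14.48 tcp [486.8 104.9 169.3] F [-0.6 -0.1 -1.9] M [ 0.01  0.   -0.04] w 25.3 j [ 0.19  0.33  1.95 -0.    0.87  0.29]
turn deg [-0.01 -0.41  0.15] sg 1
axes now x,y,z [[-0.01, -0.0, -1.0], [0.1, 1.0, -0.0], [1.0, -0.1, -0.01]]
shift now mm [ 0.3 -0.7 -0.7] after turn [ 0.3 -0.7 -0.8]
rim x [-21.3  20.4] y max 25.3 712
-1 117 x [23.9 27.2 29.8 30.1] y [-4.4  6.1] z [136. 143.]
1 115 x [22.9 26.3 28.7 29. ] y [-4.3  6.6] z [136. 142.]
```

View pics/w4.png

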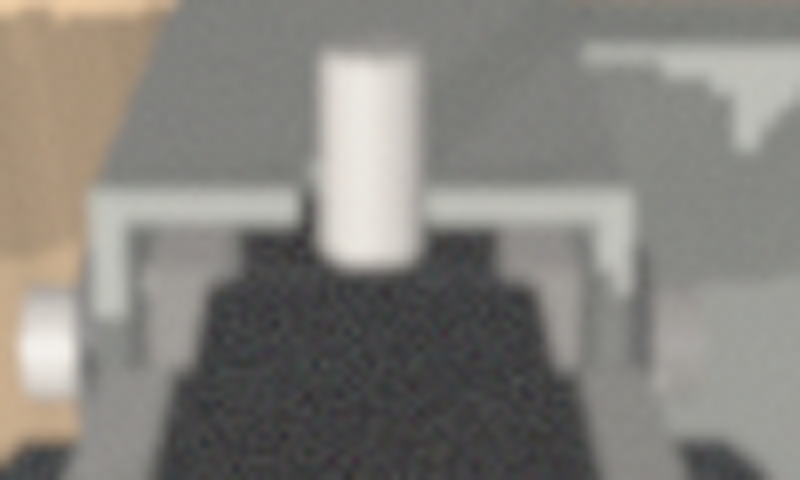

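Pin in slot, both studs out by the same amount: they are at x=20–75 and 655–705 in the crop, about 8.8 and 8.6 mm past the walls. I'll compare with the pre-rock picture w2.

Run:
```python
from h import *
for k in('w1','w2'):
    z=np.load(k+'.npz');p,d=z['p'],z['d'];c=np.load(k+'c.npy',allow_pickle=True).item();P=cloud(c,d)
    R=np.stack([np.array([np.cos(YAW),np.sin(YAW)]),np.array([-np.sin(YAW),np.cos(YAW)])])
    L=(P[...,:2]-[485.3,103.5])@R.T
    rim=(np.abs(P[...,2]-155)<2.5)&(np.abs(L[...,0])<26)&(np.abs(L[...,1])<26)
    print(k,'rim x',np.percentile(L[rim][:,0],[1,99]).round(1),rim.sum())
    for sg in(-1,1):
        m=(np.abs(P[...,2]-136)<9)&(sg*L[...,0]>22.0)&(sg*L[...,0]<45)&(np.abs(L[...,1])<10)
        q=L[m]
        if m.sum(): print(sg,m.sum(),'x',np.percentile(sg*q[:,0],[2,50,90,98]).round(1),'z',np.percentile(P[...,2][m],[5,95]).round(0))
```

```text
w1 rim x [-21.4  20.3] 355
-1 51 x [22.6 24.6 27.1 27.3] z [137. 144.]
1 49 x [22.6 23.9 26.4 26.6] z [137. 144.]
w2 rim x [-21.3  19.9] 418
-1 58 x [22.8 24.8 27.2 27.5] z [138. 144.]
1 53 x [22.1 23.7 26.  26.2] z [136. 144.]
```

Each jaw has travelled about 2.6–2.7 mm, right at the 2.5 mm threshold, so it needs margin. I'll rock again with a firmer grip and a stronger sideways push at the end of each tilt.

>>> move_arm(increments=[0,0,0,0,2,0,0,0,0,0,2,0,0,0,0,0,2,0,0,0,0,0,2,0,0,0,-0.001,0,2,0,0.001,0,-0.004,0,1.5,0,0.001,0,-0.006,0,1.5,0,0.001,0,-0.006,0,1.5,0], gripper=0, squeeze=110)

```text
time_s: 15.2
tool_pos: [490.2, 105.6, 172.5]
tcp_rot: [0.037, 0.779, -0.029, 0.625]
wrist_force: [19.2, -4.1, -22.4]
gripper_width: 25.0
```

```bash
python3 studs.py x1.png
```

```text
t 15.2 tcp [490.2 105.6 172.5] F [ 19.2  -4.1 -22.4] M [-0.98 -5.31  0.18] w 25.0 j [0.16 0.42 1.82 0.06 1.12 0.22]
turn deg [  0.2  -12.49  -0.08] sg 1
axes now x,y,z [[-0.22, 0.02, -0.98], [0.09, 1.0, 0.0], [0.97, -0.09, -0.22]]
shift now mm [ 4.3 -1.7 -3.2] after turn [ 3.5 -1.7 -4. ]
rim x [-21.4  20.5] y max 22.5 524
-1 70 x [27.7 29.9 31.6 31.9] y [-4.3  3.3] z [136. 141.]
1 160 x [22.1 25.6 28.8 29.3] y [-4.6  6.6] z [135. 142.]
```

Front jaw is now near its stop (about 4 mm). Now the rear jaw the same way.

>>> move_arm(increments=[0.001,0,0.001,0,-2,0,0.001,0,0,0,-2,0,0.001,0,0,0,-2,0,0.001,0,0,0,-2,0,0,0,0,0,-2,0,0,0,0,0,-2,0,0,0,0,0,-2,0,0,0,0,0,-2,0,0,0,0,0,-2,0,0,0,0,0,-2,0])

```text
time_s: 16.08
tool_pos: [483.9, 105.4, 169.4]
tcp_rot: [0.033, 0.66, -0.036, 0.75]
wrist_force: [-3.1, 1.5, -3.4]
gripper_width: 24.8
```

>>> move_arm(increments=[0,0,0.001,0,-2,0,0.001,0,0.004,0,-1.5,0,0.001,0,0.006,0,-1.5,0,0.001,0,0.006,0,-1.5,0])

```text
time_s: 16.42
tool_pos: [483.0, 104.9, 168.0]
tcp_rot: [0.033, 0.628, -0.041, 0.776]
wrist_force: [-33.9, 14.2, 36.9]
gripper_width: 25.0
```

```bash
python3 studs.py x2.png
```

```text
t 16.42 tcp [483.  104.9 168. ] F [-33.9  14.2  36.9] M [2.73 6.64 0.6 ] w 25.0 j [ 0.23  0.26  2.09 -0.12  0.6   0.43]
turn deg [-0.39 12.06  0.08] sg 1
axes now x,y,z [[0.21, -0.02, -0.98], [0.1, 0.99, -0.0], [0.97, -0.1, 0.21]]
shift now mm [-0.3 -0.3  3.1] after turn [-1.  -0.3  3. ]
rim x [-21.4  20.3] y max 25.4 782
-1 214 x [22.2 27.  30.9 31.7] y [-4.5  6.7] z [135. 143.]
1 83 x [26.1 28.7 30.5 31. ] y [-4.7  3.4] z [137. 141.]
```

Both jaws are back by about 4 mm. Back to upright, then lift.

>>> move_arm(increments=[0,0,0.0003,0,2,0,0,0,0.0003,0,2,0,0,0,0.0003,0,2,0,0,0,0.0003,0,2,0,0,0,0.0003,0,2,0,0,0,0,0,1.5,0,0,0,0,0,0,0])

```text
time_s: 17.05
tool_pos: [486.5, 107.2, 173.5]
tcp_rot: [0.037, 0.701, -0.034, 0.711]
wrist_force: [0.9, 0.7, -2.1]
gripper_width: 24.9
```

```bash
python3 -c "
from h import *
plan([485.8,104.3,169])"
```

```text
t 17.05 tcp [486.5 107.2 173.5] F [ 0.9  0.7 -2.1] M [-0.01  0.02 -0.07] w 24.9 j [ 0.19  0.32  1.96 -0.    0.85  0.29]
turn deg [-0.15  0.78 -0.22] sg 1
axes now x,y,z [[0.01, 0.0, -1.0], [0.1, 0.99, 0.0], [0.99, -0.1, 0.01]]
shift now mm [ 4.5 -2.9 -0.4] after turn [ 4.5 -2.9 -0.4]
```

>>> move_arm(increments=[-0.001,-0.002,0,0,0.7,0,-0.0015,0,0,0,0,0,-0.002,0,0,0,0,0,-0.002,0,0,0,0,0,-0.002,0,0,0,0,0])

```text
time_s: 17.47
tool_pos: [485.6, 104.7, 182.6]
tcp_rot: [0.037, 0.705, -0.034, 0.707]
wrist_force: [0.3, -0.3, -2.3]
gripper_width: 24.8
```

It came free with only the joiner's weight on the wrist. Drawing it up.

>>> move_arm(increments=[-0.005,0,0,0,0,0,-0.005,0,0,0,0,0,-0.005,0,0,0,0,0,-0.005,0,0,0,0,0,-0.005,0,0,0,0,0,-0.005,0,0,0,0,0,-0.005,0,0,0,0,0,-0.005,0,0,0,0,0,-0.003,0,0,0,0,0,0,0,0,0,0,0,0,0,0,0,0,0,0,0,0,0,0,0])

```text
time_s: 18.47
tool_pos: [485.4, 104.8, 232.1]
tcp_rot: [0.037, 0.704, -0.034, 0.708]
wrist_force: [0.1, -0.7, -2.2]
gripper_width: 24.6
```

Run:
```python
from h import *
plan([485.5,104,232])
p,d,c=grab('side');a=cv2.resize(p[150:250,230:320],None,fx=5,fy=5,interpolation=2)
p,d,c=grab('wrist');P=cloud(c,d);b=cv2.resize(p[100:300,170:350],(450,500));save(np.hstack([a[:,:350],b]),'end.png')
p,d,c=grab('top');P=cloud(c,d);m=(P[...,2]>150)&(P[...,2]<185)&(np.abs(P[...,0]-470)<14)&(P[...,1]<20)&(P[...,1]>-120);print('lever y,z',P[m].min(0).round(),P[m].max(0).round(),m.sum())
```

```text
t 18.47 tcp [485.4 104.8 232.1] F [ 0.1 -0.7 -2.2] M [-0.02 -0.02 -0.03] w 24.6 j [0.19 0.23 1.91 0.   0.99 0.29]
turn deg [-0.13  0.3  -0.25] sg 1
axes now x,y,z [[0.01, 0.0, -1.0], [0.1, 0.99, 0.0], [0.99, -0.1, 0.01]]
shift now mm [ 0.1 -0.8  0.1] after turn [ 0.1 -0.8  0.1]
lever y,z [462. -77. 156.] [484.  19. 185.] 105
```

View pics/end.png

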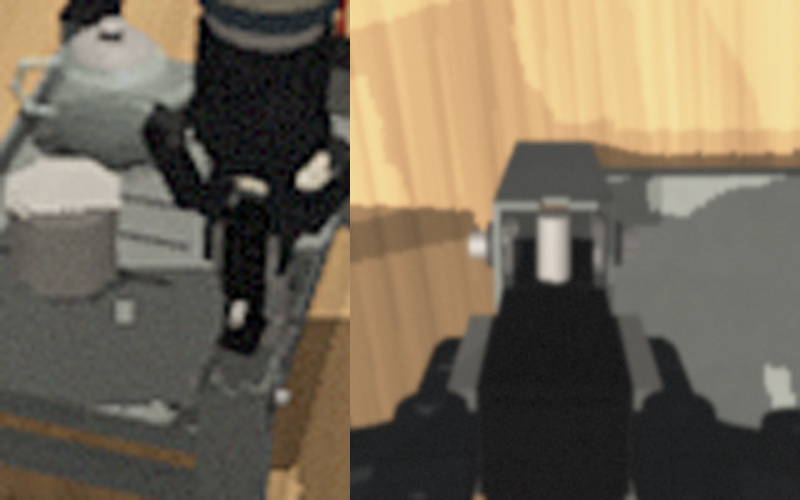

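The joiner hangs upright with its foot above the open mouth, the lever lies level (end at y=-77) and the tin and teapot look undisturbed. By the numbers the foot is about 20 mm above the rim.

```bash
python3 -c "
from h import *
print(np.abs(r.get_state()['dq']).max());r.sign_off()"
```

```text
0.0016334296712087809
the job is handed in; nothing more can be done
```

The lever lock is open, both jaws have let go, and the joiner is out of its post, held in the gripper. I handed the job in at about 18.6 s. `sign_off` gives no verdict, so success is judged only by my own checks.

- **Lever:** I pushed it over centre with shut fingers, and it went fully open. At the end the handle's tip was still at y ≈ -77, which is the level position.
- **Rocking:** The first two lifts, and a third shifted sideways, stopped hard at about 6 mm with 23–34 N on the wrist. The studs showed both jaws back only about 2.6 mm, right at the 2.5 mm limit. I rocked again with a firmer grip and a sideways push, which took both to about 4 mm, and the joiner then lifted freely. On that second rocking the tool tilted 12°, a little past the joiner's stated stop, with about 52 N on the wrist. I did not check the joiner's own tilt.
- **Final state:**
  - The tool is upright within 0.5°, within about 1.5 mm of the post's axis, and the arm is still.
  - The wrist carries 2.2 N and the fingers stand at 24.6 mm.
  - The foot should be about 20 mm above the rim. I worked that out from the tool height, and the last pictures agree that it is clear.
- **Bystanders:** The tin and teapot look unmoved in the last picture. I did not measure any of the bystanders again.

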